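Check a steel grip tube under the hand loupe

ROBOT

A 6-joint arm with a two-finger parallel gripper is mounted at the origin on the work surface. World frame = base frame: x ahead of the robot, y to its left, z up, the work surface at z = 0. Lengths are in mm, angles in rad, forces in N, time in s.
With the tool pointing down it reaches from about 225 to 875 mm from the base axis. Payload 3.4 kg.
Tool frame: the origin (TCP) lies between the finger pads; the fingertips stand 11 mm ahead of it and the grasp point (between the pads) lies 8 mm behind it (manip.tcp_to_tips is the z of the fingertips in the tool frame, in mm); z points along the fingers, y is the direction in which the jaws open and shut (so a half turn about z gives the same grasp; the last joint's range is limited). The gripper opens to 85 mm and grips with 20 to 120 N. Pads are 22 mm wide; open, the fingers measure 114 mm over their backs; the gripper's body (76 mm by 85 mm) begins 54 mm behind the grasp point. The pads swing forward as they close: fully open they stand 13 mm farther back than shut.
Start: joints at [1.067, 0.276, 1.505, -0, 1.361, -0.121], TCP at [214.792, 533.41, 242.328] pointing down, gripper open.
Joint ranges: [-2.89, 2.89], [-0.75, 2.08], [0.22, 2.7], [-1.18, 4.32], [0.11, 2.71], [-2.7, 2.7]. Speed limits (rad/s): [2.57, 2.57, 3.14, 3.14, 3.14, 3.14].

INTERFACE

Orientations are given as a unit quaternion [x, y, z, w].
In Python, from station import manip, optics gives the robot as it stands. Calls block until the motion is done:
- manip.reach(position, orientation): joint-space move of the TCP to a pose.
- manip.line_to(position, rotation=None, speed=150, until_force=None): straight line of the TCP; rotation=None keeps the orientation; speed is the mean speed in mm/s. With until_force (N) it stops when the force on the tool has changed by that much, and returns True; else False.
- manip.move_joints(angles): joint-space move.
- manip.ungrasp() and manip.grasp(): open the fingers fully, or close them until they stop; the grip force is fixed at half the most.
- manip.wait(seconds).
- manip.solve_ik(position, orientation): joint angles nearest the present ones, or None.
- manip.get_state(): the state.
- optics.read_camera(name): name is "scene" or "top" or "wrist"; returns a dict with "frame" (400x640x3 uint8, red, green, blue), "intrinsics" (3x3 intrinsics, pixels), "R" (3x3) and "t" (3): a world point X has camera coordinates R X + t. Camera axes: x right, y down, z forward; pixel columns grow to the right and rows downward; lengths in mm; the calibration is good to about 2 mm. The wrist camera is an equidistant fisheye: a pixel r from the principal point sees the ray r / f radians off the axis. A picture is of the moment at which its call begins. There is no depth.
A pose or a line that the arm cannot do raises manip.Unreachable and nothing moves.
- manip.hand_in(): hands the job in, once; it reports no verdict.
The state is a dict: "clock": time; "q": joint angles; "qd": joint speeds; "tau": joint torques, N m; "ee_pos": TCP position; "tool_rot": TCP orientation; "force": force on the tool from outside, world axes, zero at the start; "ft_torque": the same for the moment, N m; "opening": finger opening in mm.
Only numpy, scipy, OpenCV 4.12 (cv2) and the standard library are available. Lean on these libraries where they do the work, as an engineer would, in place of code of your own. Each camera call takes 0.05 s, during which the arm holds its last target.

TASK

At this tattoo practice bench, stand the loose steel grip tube upright, nozzle up, in the round socket of the inspection stand and let go of it. Then take the hand loupe by its handle off its rest and hold it level with the lens centred over the tube's nozzle, the rim at the same height as the pointer on the stand's post, and finish there still holding it. Leave the pointer as it is set, and do not disturb the cup, the bottle or the tape roll.

Things in the scene. Friction and masses are not known exactly. Their poses are not given: they have to be found in the camera images.
- tube_mid (a point): centre of the loose steel grip tube, 30 mm above its foot. It stands upright on the table at the start: a plain round barrel 24 mm in diameter up to 42 mm, dark rings round it, then a slim nozzle (about 12 mm wide) up to 60 mm. z axis along the tube, nozzle end at +z. About 120 g
- tube_tip (a point): the top end of the tube's nozzle, 30 mm above tube_mid along the tube
- socket (a point): centre of the socket floor in the fixed inspection stand, 4 mm above the table: a round recess 30 mm wide and 8 mm deep in a bare aluminium plate 12 mm thick. In its own frame (x along the plate) the plate runs from x -35 to +115 mm and y -40 to +40 mm; the upright post, 12 mm thick and 162 mm tall above the table, stands at x +90 mm. Only yaw differs from the world axes
- pointer_tip (a point): tip of the flat steel tongue (3 mm thick) that points from the post towards the socket axis, mid-thickness, 55 mm out from the socket axis. Its height marks the focal height and differs from run to run, 100 to 135 mm above the table; it is clamped by friction on the post (about 8 N) and must stay
- loupe_handle (a point): where to grip the hand loupe, at mid-thickness near its balance point. Handle: black flat bar along the loupe's x axis, 14 mm wide (y), 10 mm thick (z), from 57 mm behind (-x) to 43 mm ahead (+x) of this point, where the round lens begins. About 80 g. At the start it lies level and loose on its rest, this point 35 mm above the table
- lens (a point): centre of the loupe's lens at mid-thickness, 70 mm ahead (+x) of loupe_handle: a clear disc in a round steel rim 60 mm in outer diameter and 10 mm thick; z axis square to the lens, up at the start
- cup: empty white cup, 74 mm wide at the rim, 92 mm tall, loose bystander on the far side; origin at the centre of its underside
- bottle: small dark ink bottle with a white cap, 38 mm wide, 95 mm tall, loose bystander on the far side; origin at the centre of its underside
- tape: roll of paper tape lying flat, 80 mm wide, 20 mm tall, loose bystander near the robot; origin at the centre of its underside
- rest: the loupe's fixed pale wooden rest; origin on the table under loupe_handle, x axis towards the lens. Base 6 mm thick, x -63 to +103 mm, y -25 to +25 mm; support blocks 30 mm tall at x +42 to +98 and -53 to -39 mm, the handle free on both sides between them; the tail block has cheeks 36 mm tall beside the handle, so lift straight up
- stand: the fixed inspection stand (plate, post and pointer); origin on the table under the socket's centre, axes as socket
Mind the look-alikes: they are no part of the job. Of the things like the part that bears tube_mid, leave any that is blue or pink; of the rest the smaller one is meant.

How it is judged (in metres and radians):
On the way, in this order (a step that is already met when the one before it is completed fails the run):
1. the tube stands upright, nozzle up, on the socket's floor and the fingers have let go (z of tube_mid in the frame of socket below 0.033 m and horizontal distance between tube_mid and socket below 0.006 m and angle between tube_mid's own z axis and vertical below 0.1 rad and contact force between the fingers and tube below 0.1 N and linear speed of tube below 0.02 m/s), for 0.2 s.
2. the loupe is lifted off its rest by the gripper (z of loupe_handle in the frame of rest above 0.055 m and contact force between the fingers and loupe above 1 N and contact force between loupe and rest below 0.1 N), for 0.1 s.
At the end, for the whole second after the job is handed in: Tube nozzle up on the socket floor (6 mm, 0.1 rad), let go; loupe held still by the fingers alone, touching nothing else, lens within 10 mm sideways of the nozzle and 7 mm of the pointer's height, right side up, level within 0.12 rad (z of tube_mid in the frame of socket below 0.033 m and horizontal distance between tube_mid and socket below 0.006 m and angle between tube_mid's own z axis and vertical below 0.1 rad and contact force between the fingers and loupe above 1 N and contact force between each of the fingers, loupe and tube below 0.1 N and contact force between loupe and stand below 0.1 N and contact force between loupe and cup below 0.1 N and contact force between loupe and bottle below 0.1 N and contact force between loupe and tape below 0.1 N and contact force between loupe and rest below 0.1 N and horizontal distance between lens and tube_tip below 0.01 m and z of lens in the frame of pointer_tip between -0.007 and 0.007 m and angle between lens's own z axis and vertical below 0.12 rad and linear speed of loupe below 0.02 m/s and angular speed of loupe below 0.15 rad/s); the arm keeps its last pose, push and grip.
It fails at once if a bystander (cup, bottle, tape roll) is moved more than 20 mm (distance of any of cup, bottle, tape from where it was at the start of the episode above 0.02 m).
It fails at once if the pointer is moved more than 4 mm (distance of pointer_tip from where it was at the start of the episode above 0.004 m).
It also fails if it takes over 51 s, if anything falls off the work surface, if the arm or the gripper's body presses on something with over 40 N, if the wrist force passes 120 N, or if a joint passes its speed limit or range.

## Working session

There is one attempt and no reset: what is moved stays moved. The work goes in short steps, each a Python script; the robot and the scene stay as the last script left them, time stands still between calls to the robot, and variables do not carry over. Pictures are saved under pics/ and viewed, and the job is handed in when it is done.

```bash
ls; mkdir -p pics; python3 - <<'E'
from station import manip, optics
import cv2
for n in ["scene","top","wrist"]:
    c=optics.read_camera(n); cv2.imwrite(f"pics/{n}0.png",c["frame"][:,:,::-1]); print(n,c["intrinsics"],c["R"],c["t"])
print(manip.get_state())
E
```

```text
pics
scene [[494.59517017   0.         320.49567289]
 [  0.         494.59517017 205.34055406]
 [  0.           0.           1.        ]] [[ 0.89524822  0.44512047 -0.01995971]
 [ 0.269663   -0.57693175 -0.77099392]
 [-0.35470056  0.68484854 -0.63652964]] [-499.05837371  -74.77211949 1262.54885955]
top [[368.65679867   0.         324.72609225]
 [  0.         368.65679867 197.83097764]
 [  0.           0.           1.        ]] [[ 0.02738278 -0.99951164  0.01505521]
 [-0.99334881 -0.02889281 -0.11146009]
 [ 0.11184065 -0.01190298 -0.99365486]] [-21.29222019 572.12954742 853.44811082]
wrist [[309.70691629   0.         325.34203347]
 [  0.         309.70691629 198.28738749]
 [  0.           0.           1.        ]] [[ 0.37255264  0.92800961 -0.00164192]
 [ 0.88581746 -0.35508592  0.29873303]
 [ 0.2766441  -0.11274822 -0.95433531]] [-573.50351709  -39.51001017  378.59829861]
{'clock': 0.15, 'q': array([ 1.06706333e+00,  2.76474833e-01,  1.50581698e+00, -1.12479555e-05,
        1.36070839e+00, -1.20980646e-01]), 'qd': array([-0.00122816, -0.00138062, -0.00473122,  0.0014469 , -0.00031324,
        0.00137518]), 'tau': array([ 1.09151053e-03, -4.17149127e+01, -2.46031880e+01, -1.86854177e-04,
        7.75554799e-03, -1.70551488e-06]), 'ee_pos': array([214.56786151, 533.0697283 , 241.63420018]), 'tool_rot': array([ 1.90208926e-01,  9.81743383e-01, -6.71412372e-04, -2.11038807e-04]), 'force': array([ 0.35547768, -0.66764721,  0.44371943]), 'ft_torque': array([-0.04084286, -0.00092579,  0.00222113]), 'opening': 85.58395046927339}
```

View pics/scene0.png

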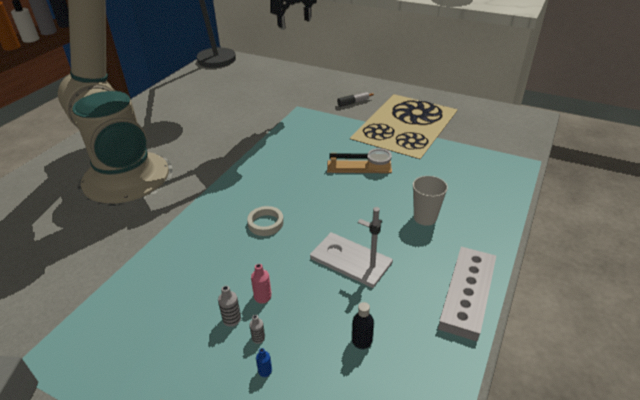

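View pics/top0.png

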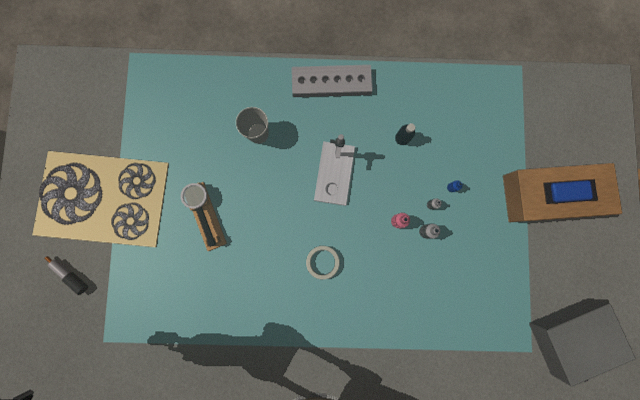

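View pics/wrist0.png

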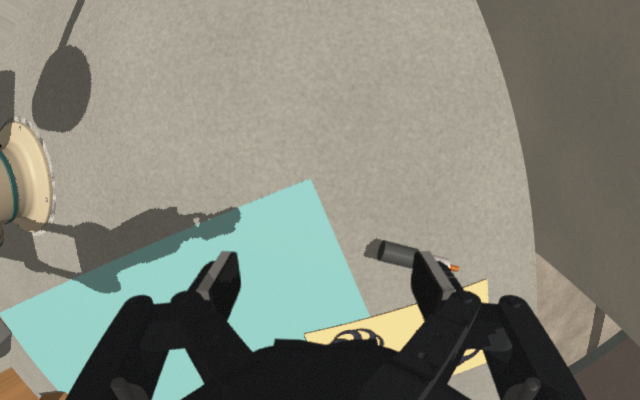

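The scene shows four tube-shaped candidates:
- Large steel: scene (229,306), top (432,231).
- Small steel: scene (257,329), top (435,203).
- Pink: scene (261,284), top (401,220).
- Blue: scene (264,363), top (455,186).

By the description I choose the small steel one. The stand is at scene (350,255), the loupe at scene (360,160), the tape at scene (265,221), the cup at scene (428,200) and the bottle at scene (362,327). Next I check a close crop.

```bash
cat > h.py <<'E'
import numpy as np, cv2
from scipy.spatial.transform import Rotation as Rot
from station import manip, optics
def ray(c,u,v):
    K=c["intrinsics"];x=(u-K[0,2])/K[0,0];y=(v-K[1,2])/K[1,1]
    if c.get("name")=="wrist":
        r=np.hypot(x,y); d=np.array([0,0,1.]) if r<1e-9 else np.array([np.sin(r)*x/r,np.sin(r)*y/r,np.cos(r)])
    else: d=np.array([x,y,1.])
    R=np.array(c["R"]);d=R.T@(d/np.linalg.norm(d));o=-R.T@np.array(c["t"]);return o,d
def plane(c,u,v,z):
    o,d=ray(c,u,v);return o+d*(z-o[2])/d[2]
def proj(c,X):
    K=c["intrinsics"];p=np.array(c["R"])@np.array(X,float)+c["t"]
    if c.get("name")=="wrist":
        r=np.hypot(p[0],p[1]);th=np.arctan2(r,p[2]);q=p[:2]/max(r,1e-9)*th
    else: q=p[:2]/p[2]
    return np.array([K[0,0]*q[0]+K[0,2],K[1,1]*q[1]+K[1,2]])
def tri(*l):
    A=np.zeros((3,3));b=np.zeros(3);rs=[ray(*x) for x in l]
    for o,d in rs:
        P=np.eye(3)-np.outer(d,d);A+=P;b+=P@o
    X=np.linalg.solve(A,b);return X,[np.linalg.norm((np.eye(3)-np.outer(d,d))@(X-o)) for o,d in rs]
def cam(n,save=None):
    c=optics.read_camera(n);c["name"]=n
    if save: cv2.imwrite("pics/"+save+".png",c["frame"][:,:,::-1])
    return c
def crop(c,x0,y0,x1,y1,s,save):
    cv2.imwrite("pics/"+save+".png",cv2.resize(c["frame"][y0:y1,x0:x1,::-1],None,fx=s,fy=s,interpolation=cv2.INTER_CUBIC))
def down(yaw): # tool z down, jaw (tool y) direction at angle yaw in the world
    y=np.array([np.cos(yaw),np.sin(yaw),0]);z=np.array([0,0,-1.]);x=np.cross(y,z)
    return Rot.from_matrix(np.stack([x,y,z],1)).as_quat()
E
python3 - <<'E'
from h import *
t=cam("top");s=cam("scene")
crop(s,200,250,300,390,4,"c_tubes");crop(t,380,170,480,250,7,"c_ttubes")
crop(s,300,195,400,295,6,"c_stand");crop(t,305,125,385,215,6,"c_tstand")
crop(s,315,140,405,185,8,"c_loupe");crop(t,170,175,240,255,7,"c_tloupe")
E
python3 - <<'E'
import cv2,numpy as np
def cv(*n):
    im=[cv2.imread(f"pics/{x}.png") for x in n];H=max(i.shape[0] for i in im)
    return np.hstack([np.pad(i,((0,H-i.shape[0]),(0,0),(0,0))) for i in im])
for k,n in dict(m1=("c_tubes","c_ttubes"),m2=("c_stand","c_tstand"),m3=("c_loupe","c_tloupe")).items():
    i=cv(*n);f=min(800/i.shape[1],600/i.shape[0],1);cv2.imwrite(f"pics/{k}.png",cv2.resize(i,None,fx=f,fy=f));print(k,f)
E
```

```text
m1 0.7272727272727273
m2 0.7407407407407407
m3 0.6611570247933884
```

View pics/m1.png

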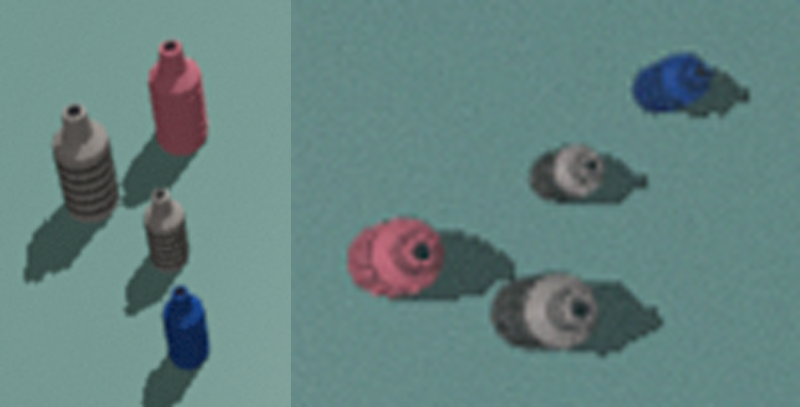

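View pics/m2.png

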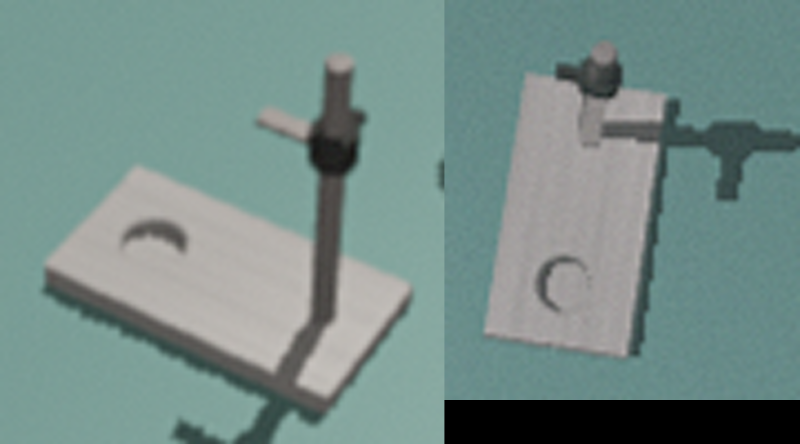

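View pics/m3.png

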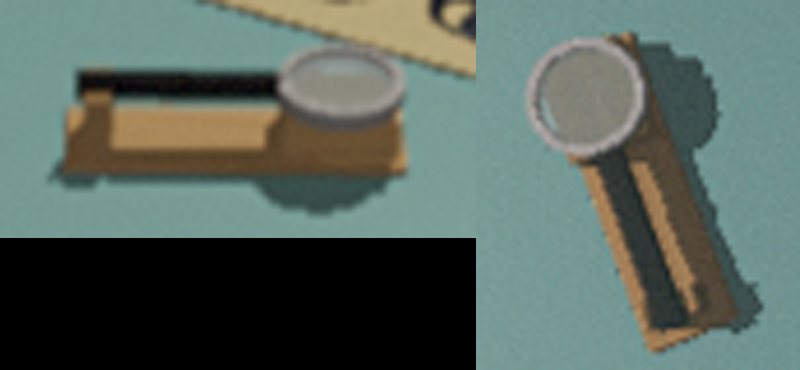

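The crops confirm the choice: the small steel tube has its tip at about scene (256,317) and top (439,202). The plate, pointer tongue and loupe are also clear. Now rough positions.

```bash
python3 - <<'E'
from h import *
t=cam("top");s=cam("scene");np.set_printoptions(precision=1,suppress=True)
print("tip",tri((t,439.3,202.0),(s,255.7,316.7)), plane(t,439.3,202,60))
print("pointer",tri((t,338.3,157.6),(s,359,220.9)))
cs=[(323.7,141.2),(355.4,146.8),(346.9,205.1),(314,199.9)]
P=[plane(t,*c,12)for c in cs];print(np.array(P))
print("edges",[np.linalg.norm(P[i]-P[(i+1)%4]) for i in range(4)])
print("socket rim",plane(t,332.2,188.9,12))
# lens ring: top crop scale 7*.661=4.628, offset x 476
f=lambda x,y:(170+(x-476)/4.628,175+y/4.628)
L=plane(t,*f(585,98),40);print("lens",L,f(585,98))
H=plane(t,*f(668,325),40);print("tail",H,np.linalg.norm(H-L))
print("lens tri",tri((t,*f(585,98)),(s,315+342/5.29,140+84/5.29)))
print("cup",plane(t,252,124,92),"bottle",plane(t,410,128,95),"tape",plane(t,323,262,20))
print("big",plane(t,435.5,231,80),"pink",plane(t,404,219,80),"blue",plane(t,458,184,60))
E
```

```text
tip (array([ 568.9, -271.1,   60.5]), [np.float64(1.9911982760045834), np.float64(1.9911982760045746)]) [ 567.4 -272.4   60. ]
pointer (array([654.6, -30.7, 116.3]), [np.float64(1.8414539574576303), np.float64(1.8414539574575066)])
[[717.1   1.1  12. ]
 [705.3 -78.5  12. ]
 [558.4 -60.3  12. ]
 [568.9  20.8  12. ]]
edges [np.float64(80.46255031407314), np.float64(148.00458766668697), np.float64(81.74584931910267), np.float64(149.52780857807244)]
socket rim [597.4 -23.2  12. ]
lens [566.5 305.7  40. ] (193.552290406223, 196.1754537597234)
tail [452.6 256.4  40. ] 124.20942836783391
lens tri (array([569.2, 309.6,  32.1]), [np.float64(2.1112573621663175), np.float64(2.1112573621664077)])
cup [730.5 166.2  92. ] bottle [ 731.8 -195.    95. ] tape [419.6  -5.4  20. ]
big [ 499.  -256.8   80. ] pink [ 524.1 -185.3   80. ] blue [ 611.1 -316.9   60. ]
```

The sizes hold. The plate measures 81x149 mm (expected 80x150), the tip height is 60.5 mm, and the pointer is at 116 mm, in range. Stand yaw is about -7°. Now the wrist-camera geometry and a look over the tube.

```bash
python3 - <<'E'
from h import *
np.set_printoptions(precision=2,suppress=True)
w=cam("wrist");st=manip.get_state();Rt=Rot.from_quat(st["tool_rot"]).as_matrix()
C=-w["R"].T@w["t"];print("cam in tool",Rt.T@(C-st["ee_pos"]),"axis",Rt.T@w["R"][2])
for yaw in [0.8,0.8-np.pi]:
    print(yaw,manip.solve_ik([560,-265,230],down(yaw)))
a=-0.127
for yaw in [a+np.pi/2,a-np.pi/2]:
    print(yaw,manip.solve_ik([598,-24,40],down(yaw)), down(yaw))
al=np.arctan2(49.3,113.9); print(al)
for yaw in [al+np.pi/2,al-np.pi/2]: print(manip.solve_ik([500,277,50],down(yaw)))
E
```

```text
cam in tool [  75.96   -0.74 -130.56] axis [-0.3   0.    0.95]
0.8 [-0.55  0.35  1.43 -0.    1.37 -1.35]
-2.3415926535897933 [-0.55  0.35  1.43 -0.    1.37  1.79]
1.4437963267948966 [-0.16  0.48  1.73 -0.    0.93 -1.6 ] [0.06 1.   0.   0.  ]
-1.6977963267948966 [-0.16  0.48  1.73 -0.    0.93  1.54] [ 1.   -0.06  0.    0.  ]
0.40848889307262726
[ 0.38  0.44  1.78 -0.    0.92 -1.6 ]
[ 0.38  0.44  1.78 -0.    0.92  1.55]
```

```bash
python3 - <<'E'
from h import *
np.set_printoptions(precision=2,suppress=True)
manip.reach([568,-272,220],down(0.8)); w=cam("wrist","w1"); print(manip.get_state()["clock"],manip.get_state()["ee_pos"])
print(proj(w,[568,-272,60]),proj(w,[568,-272,0]))
E
```

```text
3.5333 [ 568.33 -271.15  220.09]
[324.82 183.57] [324.88 170.46]
```

View pics/w1.png

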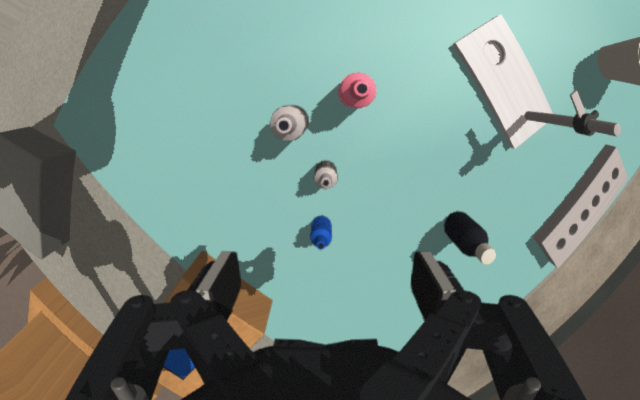

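The wrist view shows the small steel tube's nozzle at about (326,182), against a predicted (324.8,183.6). The big steel tube is at (289,123), pink at (358,90) and blue at (321,233), and the jaw line (horizontal in the image) is clear of all of them. Refining with a crop, then grasping.

```bash
python3 - <<'E'
from h import *
w=cam("wrist");crop(w,295,145,355,205,10,"w1c")
E
```

```text
(no output)
```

View pics/w1c.png

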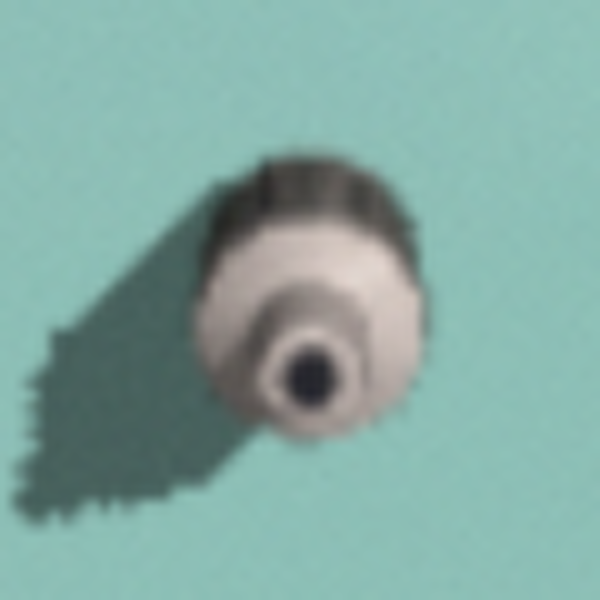

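The crop shows the nozzle hole at (325.7,182.5) and the shoulder disc (z 42) centred at (325.8,177.3).

```bash
python3 - <<'E'
from h import *
np.set_printoptions(precision=1,suppress=True)
w=cam("wrist");a=plane(w,325.7,182.5,60);b=plane(w,325.8,177.3,42);print(a,b)
x,y=((a+b)/2)[:2]
assert np.hypot(x-568,y+272)<8
manip.line_to([x,y,23],speed=120,until_force=8)
print(manip.get_state()["ee_pos"],manip.get_state()["force"])
manip.grasp();s=manip.get_state();print(s["opening"],s["clock"],s["ee_pos"])
manip.line_to([x,y,130],speed=120)
s=manip.get_state();print(s["opening"],s["force"],s["ee_pos"]);w=cam("wrist","w2");t=cam("top","t2")
E
```

```text
[ 567.8 -270.8   60. ] [ 567.2 -270.1   42. ]
[ 568.  -270.7   23.8] [ 0.4  0.3 -0.8]
22.44917043974866 6.025 [ 567.8 -270.5   23.3]
22.342341449325566 [ 0.1  0.5 -1.3] [ 566.9 -270.1  129. ]
```

View pics/w2.png

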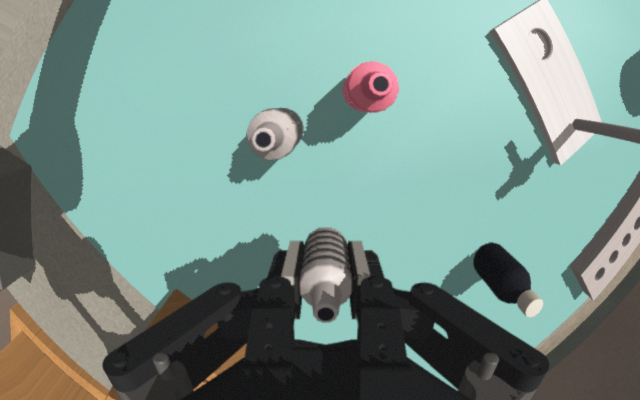

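The wrist view shows the tube held upright between the pads, nozzle at (325,312). Moving over the stand to measure the socket.

```bash
python3 - <<'E'
from h import *
np.set_printoptions(precision=1,suppress=True)
x,y=567.5,-270.4
manip.line_to([x,y,210],speed=150)
manip.reach([598,-24,210],down(-0.127+np.pi/2))
w=cam("wrist","w3");s=manip.get_state();print(s["ee_pos"],s["clock"],s["opening"])
print(proj(w,[598,-24,12]),proj(w,[654,-31,116]),proj(w,[598,-24,243]))
c=proj(w,[598,-24,12]).astype(int);crop(w,c[0]-60,c[1]-60,c[0]+60,c[1]+60,5,"w3c");print(c)
E
```

```text
[598.1 -25.6 209.7] 8.875 22.458656593359272
[327.2 174.8] [327.8 269.6] [329.8 309.7]
[327 174]
```

View pics/w3.png

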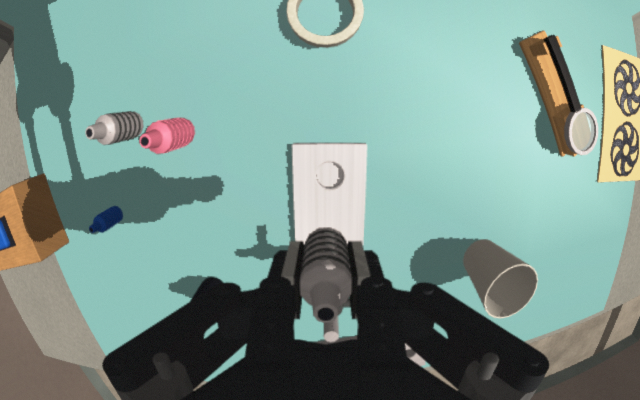

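View pics/w3c.png

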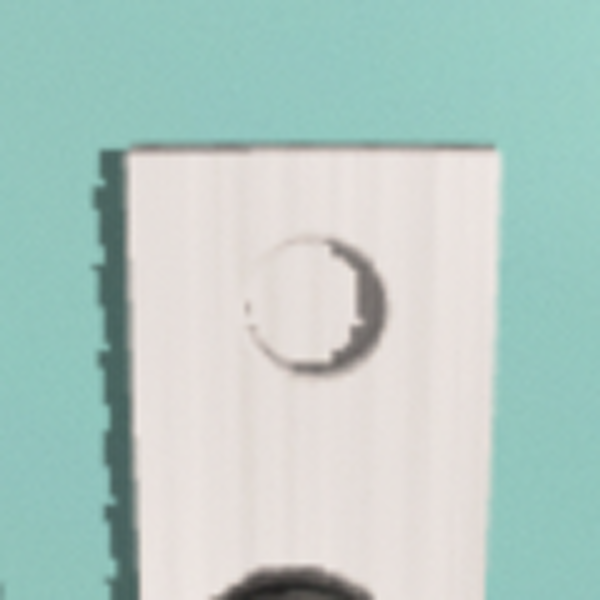

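The socket rim is centred at about (330,174.9) in the wrist image. Now I check where the tube sits in the hand and whether the arm has settled.

```bash
python3 - <<'E'
from h import *
np.set_printoptions(precision=2,suppress=True)
manip.wait(0.3)
w=cam("wrist");s=manip.get_state();print(s["ee_pos"],s["force"],s["clock"])
crop(w,285,220,365,340,5,"w4c")
g=cv2.cvtColor(w["frame"],cv2.COLOR_RGB2GRAY)
print("socket",plane(w,330,174.9,12))
zt=s["ee_pos"][2]+36.7
Rt=Rot.from_quat(s["tool_rot"]).as_matrix();print(Rt)
p=plane(w,325.5,313,zt);print("tip",p,Rt.T@(p-s["ee_pos"]))
E
```

```text
[598.03 -24.79 209.96] [-0.11 -0.34 -0.75] 9.225
socket [598.7  -20.75  12.  ]
[[-0.99  0.13 -0.  ]
 [ 0.13  0.99 -0.  ]
 [ 0.   -0.   -1.  ]]
tip [596.84 -25.51 246.66] [  1.09  -0.87 -36.7 ]
```

View pics/w4c.png

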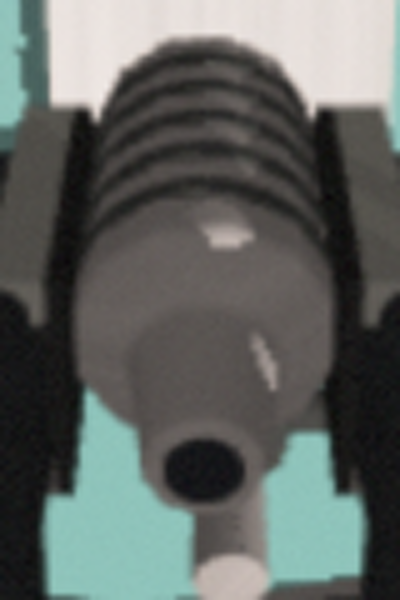

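The tube is centred between the pads, with its hole at (325.3,313.2). The wrist camera puts the socket at (598.7,-20.8). The top camera, corrected by its bias seen at the tube, gives about -21.8 for y, so the two agree. I descend to just above the plate and look again.

```bash
python3 - <<'E'
from h import *
np.set_printoptions(precision=2,suppress=True)
manip.line_to([599.2,-21,120],speed=150)
manip.line_to([599.2,-21,45],speed=80,until_force=6)
manip.wait(0.3)
w=cam("wrist","w5");s=manip.get_state();print(s["ee_pos"],s["force"],s["clock"])
crop(w,265,180,385,330,4,"w5c")
sc=cam("scene");crop(sc,300,180,400,290,5,"s5c")
E
```

```text
[599.34 -21.02  45.29] [ 0.53 -0.1  -1.58] 11.4083
```

View pics/w5c.png

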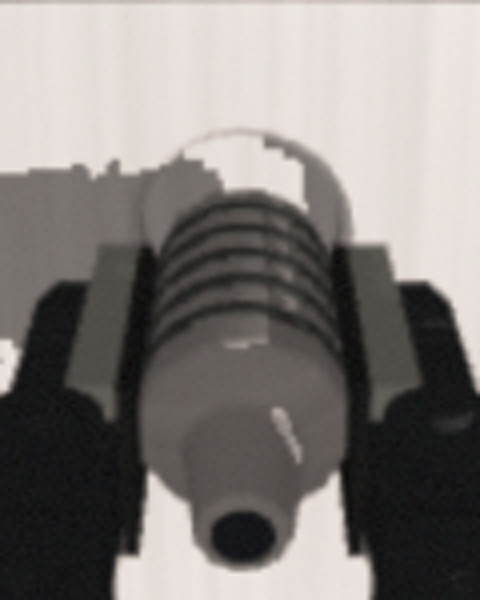

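View pics/s5c.png

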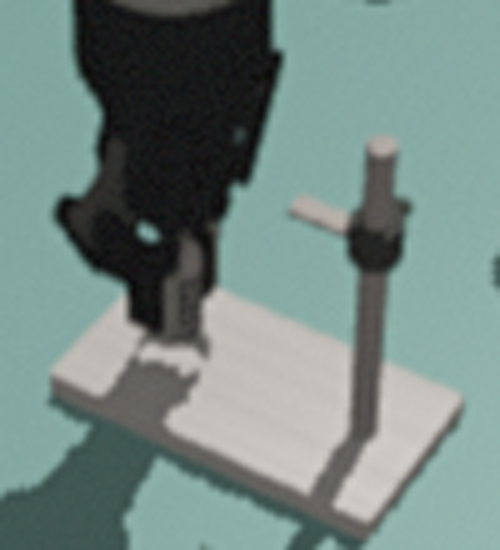

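Rim near edge is at crop (246,128), lateral extents 142..351, and the tube foot is centred at about 245, near edge at row 190. So it is lateral-centred. Now the fore-aft check by rays.

```bash
python3 - <<'E'
from h import *
np.set_printoptions(precision=2,suppress=True)
w=cam("wrist")
f=lambda x,y:((x+.5)/4-.5+265,(y+.5)/4-.5+180)
n=np.array([.992,-.127,0]);l=np.array([.127,.992,0])
e=plane(w,*f(246.5,129),12);print("rim",e,"centre",e+15*n)
e=plane(w,*f(245,191),22);print("foot",e,"centre",e+12*n)
print("width at rim",plane(w,*f(142,200),12)-plane(w,*f(351,200),12))
print("rim mid",(plane(w,*f(142,200),12)+plane(w,*f(351,200),12))/2)
E
```

```text
rim [582.57 -19.11  12.  ] centre [597.45 -21.01  12.  ]
foot [587.75 -19.99  22.  ] centre [599.66 -21.51  22.  ]
width at rim [ -3.79 -29.86   0.  ]
rim mid [593.39 -20.46  12.  ]
```

The tube foot sits about 2 mm too far along +x. I correct that and lower it with a force stop.

```bash
python3 - <<'E'
from h import *
np.set_printoptions(precision=2,suppress=True)
manip.line_to([597.3,-20.7,45],speed=40)
print(manip.line_to([597.3,-20.7,26.5],speed=25,until_force=6))
s=manip.get_state();print(s["ee_pos"],s["force"],s["clock"])
w=cam("wrist");crop(w,265,180,385,330,4,"w6c")
E
```

```text
True
[596.96 -20.65  27.33] [-0.02  0.14  3.82] 12.4333
```

View pics/w6c.png

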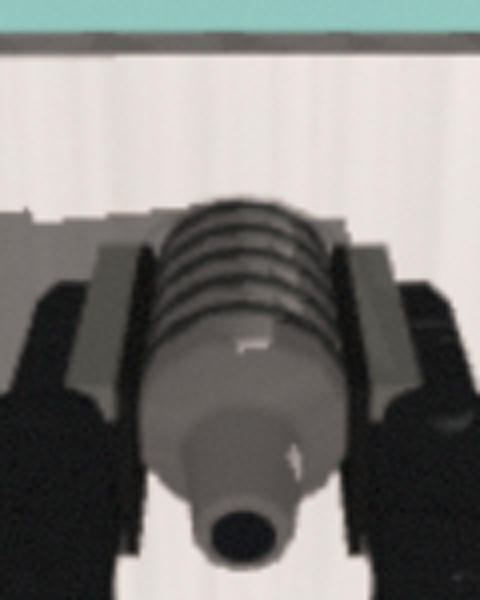

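Contact came at z 27.3, exactly the depth expected for the socket floor (plate-top contact would have been at 35). Release, go up, look.

```bash
python3 - <<'E'
from h import *
np.set_printoptions(precision=2,suppress=True)
manip.ungrasp();manip.wait(0.3)
manip.line_to([597,-20.7,200],speed=130)
w=cam("wrist","w7");s=manip.get_state();print(s["ee_pos"],s["force"],s["clock"],s["opening"])
c=proj(w,[597,-21,64]).astype(int);print(c);crop(w,c[0]-60,c[1]-60,c[0]+60,c[1]+100,3.7,"w7c")
E
```

```text
[596.47 -20.63 199.03] [-0.18  0.23 -0.18] 14.95 85.28126656623421
[325 192]
```

View pics/w7c.png

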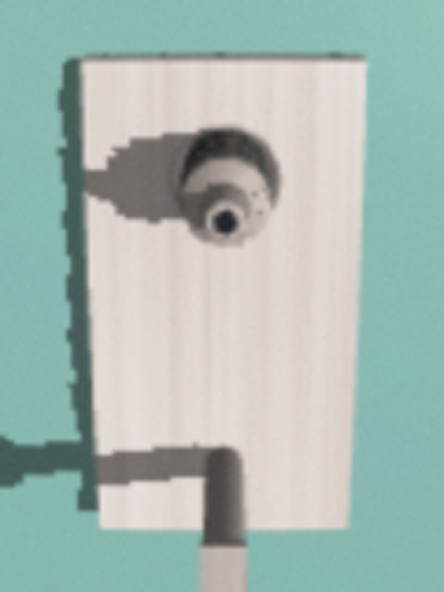

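The tube stands upright in the socket, nozzle at about (325.7,191.1). The end of the pointer tongue is at about (325.2,279.2). I work out the nozzle position and pointer height, using the known 55 mm offset and the scene and top rays.

```bash
python3 - <<'E'
from h import *
np.set_printoptions(precision=2,suppress=True)
w=cam("wrist");t=cam("top");s=cam("scene");st=manip.get_state();print(st["ee_pos"])
crop(w,295,240,355,300,10,"p_w");crop(s,345,195,390,245,10,"p_s");crop(t,325,140,355,170,14,"p_t")
a=plane(w,325.7,191.1,64);print("tip",a,plane(w,325.7,181,46))
E
python3 - <<'E'
import cv2,numpy as np
im=[cv2.imread(f"pics/p_{x}.png") for x in "wst"];H=max(i.shape[0] for i in im)
m=np.hstack([np.pad(i,((0,H-i.shape[0]),(0,0),(0,0))) for i in im]);f=800/m.shape[1];print([i.shape for i in im],f)
cv2.imwrite("pics/p_all.png",cv2.resize(m[:,:1050],None,fx=.76,fy=.76))
E
```

```text
[596.74 -20.66 199.32]
tip [596.07 -20.98  64.  ] [591.28 -20.35  46.  ]
[(600, 600, 3), (500, 450, 3), (420, 420, 3)] 0.54421768707483
```

View pics/p_all.png

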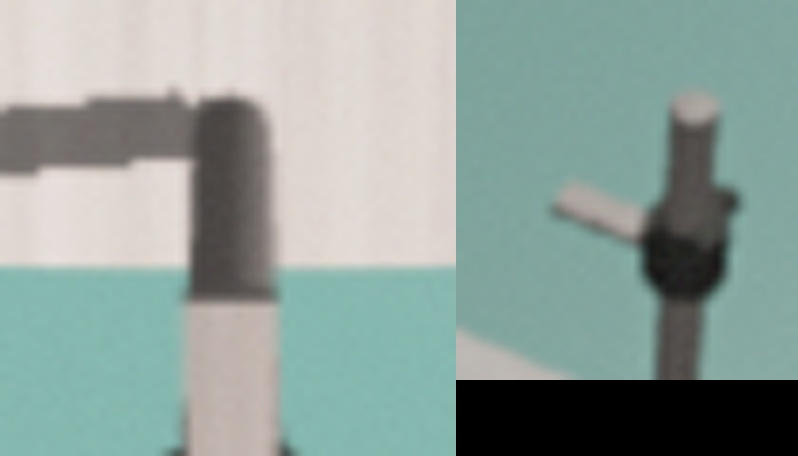

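View pics/p_t.png

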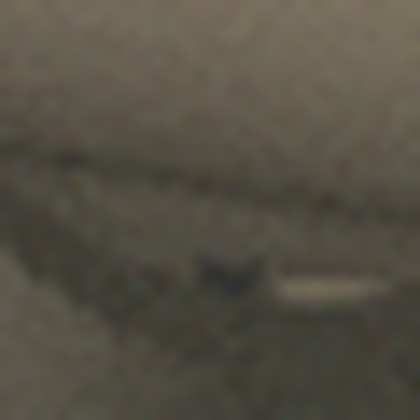

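```bash
python3 - <<'E'
from h import *
np.set_printoptions(precision=2,suppress=True)
w=cam("wrist");t=cam("top");s=cam("scene")
W=(w,325.1,279.0);S=(s,358.8,219.9);T=(t,338.3,157.6)
print("WS",tri(W,S));print("TS",tri(T,S));print("WTS",tri(W,T,S))
# height where wrist ray is 55 mm from socket along n
n=np.array([.992,-.127,0])
for sx in (596.5,597.5,598.5):
    q=np.array([sx,-21,0])+55*n;o,d=ray(*W);k=((q-o)@n)/(d@n);print(sx,o+k*d)
    o,d=ray(*S);q2=q;A=d[:2]@d[:2];k=((q2-o)[:2]@d[:2])/A;print("  scene",o+k*d,q2)
E
```

```text
WS (array([654.63, -28.5 , 117.2 ]), [np.float64(0.5966196138251728), np.float64(0.5966196138251871)])
TS (array([654.08, -30.55, 118.54]), [np.float64(1.832602271877279), np.float64(1.8326022718774533)])
WTS (array([653.94, -29.72, 117.76]), [np.float64(0.9175799051699143), np.float64(2.1898041664445276), np.float64(1.672600496448001)])
596.5 [651.   -28.46 122.17]
  scene [654.46 -26.64 116.03] [651.06 -27.98   0.  ]
597.5 [651.98 -28.58 120.59]
  scene [654.59 -26.98 116.35] [652.06 -27.98   0.  ]
598.5 [652.97 -28.71 119.  ]
  scene [654.73 -27.33 116.68] [653.06 -27.98   0.  ]
```

Pointer mid-height is about 116–117 mm, with several estimates agreeing within about 2 mm. The nozzle tip is at about (596.3,-21). Now over the loupe.

```bash
python3 - <<'E'
from h import *
np.set_printoptions(precision=2,suppress=True)
manip.reach([502,278,200],down(0.408+np.pi/2));manip.wait(0.2)
w=cam("wrist","w8");s=manip.get_state();print(s["ee_pos"],s["clock"])
print(proj(w,[502.2,278,40]),proj(w,[566.5,305.7,40]))
E
```

```text
[502.67 277.01 199.96] 16.6917
[327.45 184.04] [327.28 248.95]
```

View pics/w8.png

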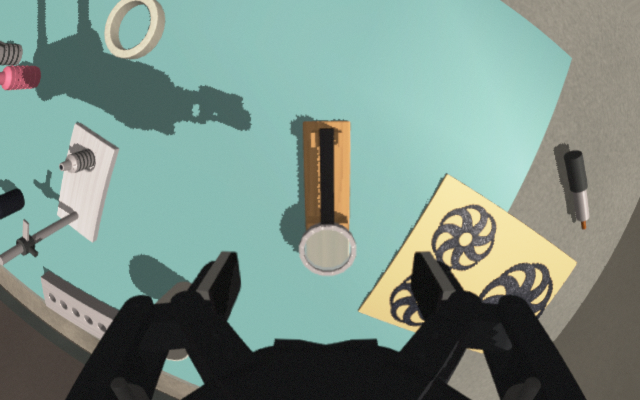

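The wrist view shows the loupe lens at about (327,249), the handle from the tail at (326,128) to (328,222), and the tube still upright in the stand at (75,160). Measuring with masks.

```bash
python3 - <<'E'
from h import *
np.set_printoptions(precision=2,suppress=True)
w=cam("wrist");f=w["frame"].astype(int)
m=(f.max(2)<45).astype(np.uint8);m[:, :310]=0;m[:,345:]=0;m[:110]=0;m[228:]=0
n,lab,st,ce=cv2.connectedComponentsWithStats(m);i=1+np.argmax(st[1:,4]);print(st[i],ce[i])
ys,xs=np.where(lab==i)
for y in (135,150,165,180,195,210,220):
    r=xs[ys==y];print(y,r.min() if len(r) else None,r.max() if len(r) else None)
crop(w,290,110,365,285,3.4,"w8c")
E
```

```text
[ 320  129   14   97 1174] [326.44 176.09]
135 320 332
150 321 332
165 321 332
180 321 332
195 321 332
210 321 332
220 321 332
```

View pics/w8c.png

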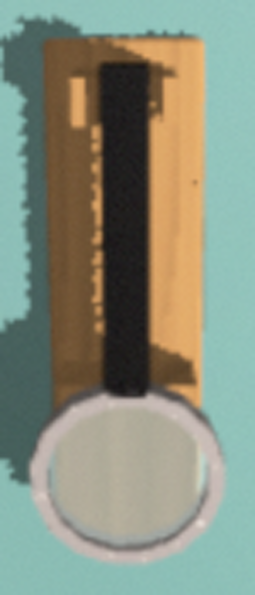

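```bash
python3 - <<'E'
from h import *
np.set_printoptions(precision=2,suppress=True)
w=cam("wrist");L=plane(w,327.05,250,40);T=plane(w,326.1,128.8,40);print(L,T,np.linalg.norm(L-T),"exp 127")
d=L-T;a=np.arctan2(d[1],d[0]);print("ang",a)
A=plane(w,326.5,215,40);B=plane(w,326.4,140,40);dd=A-B;print("ang handle",np.arctan2(dd[1],dd[0]))
print("width",np.linalg.norm(plane(w,290+29.5/3.4,250,40)-plane(w,290+225/3.4,250,40)))
n=np.array([np.cos(a),np.sin(a)]);print("H from lens",L[:2]-70*n,"from tail",T[:2]+57*n)
st=manip.get_state();print(st["ee_pos"])
E
```

```text
[567.48 306.3   40.  ] [453.39 255.88  40.  ] 124.73050042879622 exp 127
ang 0.4160949830604189
ang handle 0.40963467464805103
width 60.42830674054911
H from lens [503.46 278.01] from tail [505.53 278.92]
[502.39 277.31 199.93]
```

Loupe grip point is about (504.2,278.3), heading 0.412 rad; the rim width measures 60.4 mm (expected 60) and the tail-to-lens distance 124.7 (expected 127). Grasp and lift straight up.

```bash
python3 - <<'E'
from h import *
np.set_printoptions(precision=2,suppress=True)
q=down(0.412+np.pi/2)
manip.line_to([504.2,278.3,100],rotation=q,speed=150)
print(manip.line_to([504.2,278.3,27],speed=80,until_force=8))
manip.grasp();s=manip.get_state();print(s["opening"],s["clock"],s["ee_pos"],s["force"])
manip.line_to([504.2,278.3,75],speed=60)
manip.wait(0.2)
s=manip.get_state();print(s["opening"],s["clock"],s["ee_pos"],s["force"],s["ft_torque"])
w=cam("wrist","w9");sc=cam("scene","s9")
E
```

```text
False
13.097375472390453 19.3167 [504.37 278.38  27.26] [-0.57 -0.01  2.31]
12.630533877214596 20.4667 [503.93 278.17  74.51] [-0.06  0.44 -0.27] [ 0.    0.02 -0.02]
```

View pics/w9.png

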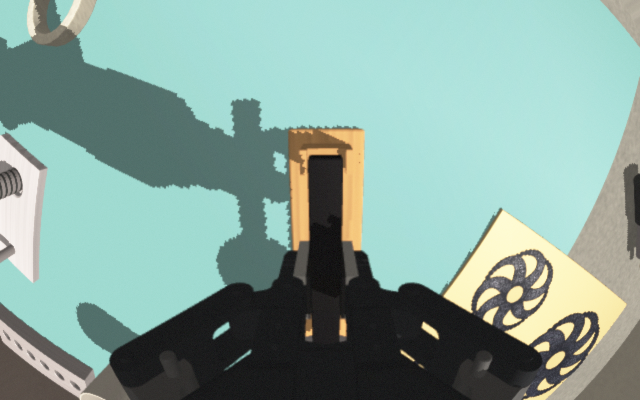

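View pics/s9.png

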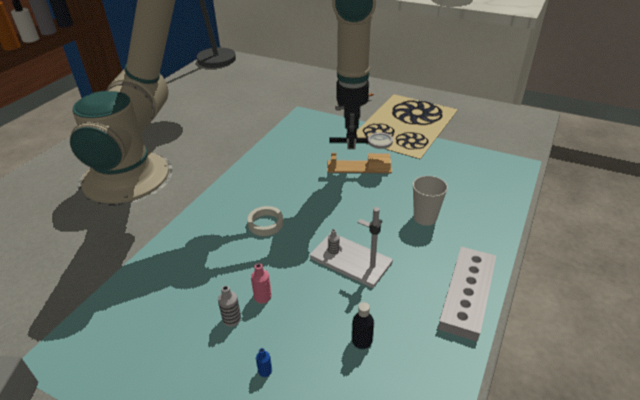

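The loupe is lifted off its rest (opening 12.6–13 mm), level in the scene view at about (380,140). The tube stands in the stand at (333,240). Carry it high to the stand.

```bash
python3 - <<'E'
from h import *
np.set_printoptions(precision=2,suppress=True)
manip.line_to([504.2,278.3,200],speed=150)
manip.reach([517.4,-11,200],down(-0.127+np.pi/2))
manip.line_to([527.4,-12.2,150],speed=80);manip.wait(0.3)
s=manip.get_state();print(s["opening"],s["clock"],s["ee_pos"],s["force"])
t=cam("top","t10");sc=cam("scene","s10")
crop(t,290,110,390,230,5,"t10c");crop(sc,280,150,410,290,4,"s10c")
E
```

```text
12.894050284932868 23.7583 [527.59 -12.27 150.44] [-0.95  0.23 -0.58]
```

View pics/t10c.png

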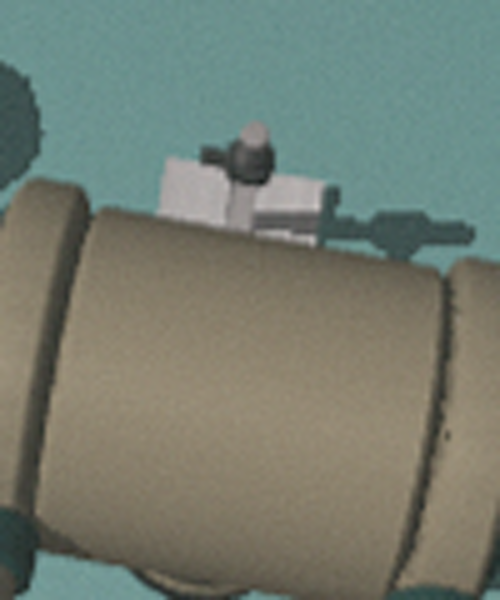

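View pics/s10c.png

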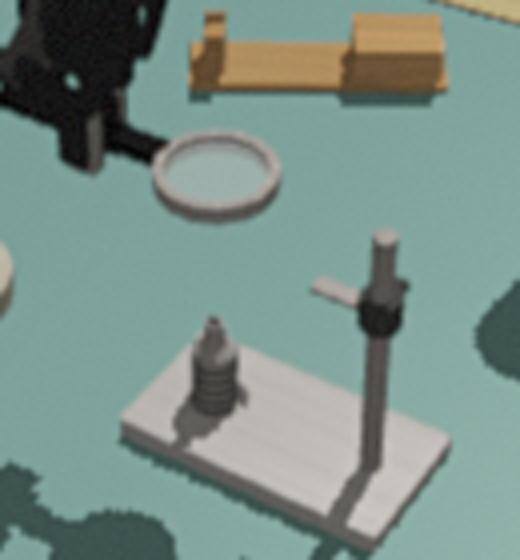

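The top camera is blocked by the arm. The scene view shows the lens at crop (216,174) above the nozzle (214,322), level in appearance. Descend to the focal height.

```bash
python3 - <<'E'
from h import *
np.set_printoptions(precision=2,suppress=True)
print(manip.line_to([527.4,-12.2,108.8],speed=40,until_force=6));manip.wait(0.4)
s=manip.get_state();print(s["opening"],s["clock"],s["ee_pos"],s["force"])
sc=cam("scene","s11");crop(sc,290,180,390,280,6,"s11c");w=cam("wrist","w11")
# predicted projection: top ring outer circle and bottom
for z in (121.5,111.5):
    p=np.array([proj(sc,[596.3+30*np.cos(a),-21+30*np.sin(a),z]) for a in np.linspace(0,2*np.pi,73)]);print(z,p.min(0),p.max(0))
print(proj(sc,[596.3,-21,116.5]),proj(sc,[596.3,-21,64]),proj(sc,[653,-28.2,116.5]))
E
```

```text
False
12.590516345716031 25.4417 [527.41 -12.19 108.89] [-0.16 -0.49 -0.13]
121.5 [316.9  197.97] [347.84 217.79]
111.5 [317.03 201.88] [347.76 221.76]
[332.37 209.62] [332.49 229.58] [357.78 219.99]
```

View pics/s11c.png

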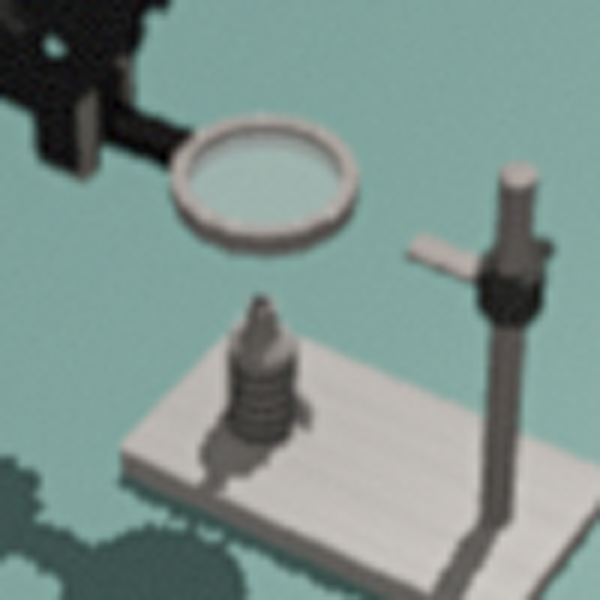

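View pics/w11.png

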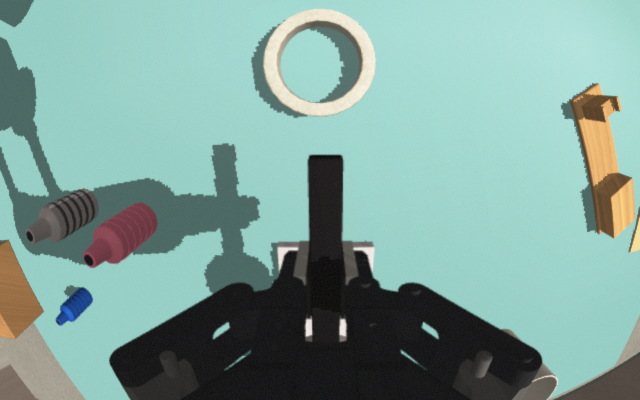

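```bash
python3 - <<'E'
from h import *
np.set_printoptions(precision=2,suppress=True)
w=cam("wrist");sc=cam("scene")
n=np.array([.992,-.127,0]);H=np.array([527.4,-12.2,116.6])
for x in (-57,-55):
  for dz in (-4,0,4): print(x,dz,proj(w,H+x*n+[0,0,5+dz]))
f=sc["frame"].astype(int)
sub=f[190:228,312:356];m=((sub[:,:,0]-sub[:,:,1]>-4)&(sub.sum(2)>210)).astype(np.uint8)
cs,_=cv2.findContours(m,cv2.RETR_EXTERNAL,cv2.CHAIN_APPROX_NONE);c=max(cs,key=cv2.contourArea)
x,y,ww,hh=cv2.boundingRect(c);print("obs ring box",x+312,y+190,x+ww+311,y+hh+189, cv2.fitEllipse(cv2.convexHull(c)))
p=np.array([proj(sc,[596.3+30*np.cos(a),-21+30*np.sin(a),z]) for a in np.linspace(0,2*np.pi,73) for z in (111.5,121.5)],np.float32)
print("pred",cv2.fitEllipse(cv2.convexHull(p-[[312,190]]).astype(np.float32)))
E
```

```text
-57 -4 [327.35 152.55]
-57 0 [327.42 154.16]
-57 4 [327.49 155.88]
-55 -4 [327.34 157.5 ]
-55 0 [327.4  159.26]
-55 4 [327.47 161.16]
obs ring box 318 200 349 221 ((21.357540130615234, 20.111331939697266), (22.421085357666016, 31.30326271057129), 93.2389907836914)Traceback (most recent call last):
  File "<stdin>", line 12, in <module>
cv2.error: OpenCV(4.12.0) /io/opencv/modules/imgproc/src/convhull.cpp:143: error: (-215:Assertion failed) total >= 0 && (depth == CV_32F || depth == CV_32S) in function 'convexHull'
```

```bash
python3 - <<'E'
from h import *
np.set_printoptions(precision=2,suppress=True)
sc=cam("scene");n=np.array([.992,-.127,0]);l=np.array([.127,.992,0]);k=np.array([0,0,1.])
for tp,tr in ((0,0),(.12,0),(-.12,0),(0,.12),(0,-.12)):
    R=Rot.from_rotvec(tp*l+tr*n).as_matrix()
    p=np.array([proj(sc,np.array([527.4,-12.2,116.6])+R@(69.5*n+30*np.cos(a)*n+30*np.sin(a)*l+dz*k)) for a in np.linspace(0,2*np.pi,73) for dz in (-5,5)])
    print(tp,tr,cv2.fitEllipse(cv2.convexHull((p-[312,190]).astype(np.float32))))
E
```

```text
0 0 ((20.396944046020508, 19.819320678710938), (24.020061492919922, 32.157737731933594), 89.69099426269531)
0.12 0 ((20.171566009521484, 22.977148056030273), (25.169858932495117, 31.80409812927246), 97.69454956054688)
-0.12 0 ((20.18796730041504, 16.44042205810547), (22.539615631103516, 32.5638542175293), 82.52686309814453)
0 0.12 ((20.415979385375977, 19.805112838745117), (25.888648986816406, 31.910364151000977), 84.32135009765625)
0 -0.12 ((20.38004493713379, 19.819244384765625), (21.83614730834961, 32.477596282958984), 94.1835708618164)
```

The ring centre matches the prediction once the scene-camera bias seen at the nozzle and pointer is taken out. The ellipse angle leaves a roll uncertainty, so I check once more with an upscaled contour of the rim.

```bash
python3 - <<'E'
from h import *
np.set_printoptions(precision=2,suppress=True)
sc=cam("scene");S=8;u0,v0=306,188
im=cv2.resize(sc["frame"][v0:230,u0:360],None,fx=S,fy=S,interpolation=cv2.INTER_CUBIC).astype(int)
for th in (-10,-16):
    m=((im[:,:,0]-im[:,:,1])>th).astype(np.uint8)*255
    # outermost ring pixels along radial lines from the centre (333.4,210.2)
    c=np.array([333.4-u0+.5,210.2-v0+.5])*S; pts=[]
    for a in np.radians(np.arange(0,360,4)):
        d=np.array([np.cos(a),np.sin(a)])
        if 180<np.degrees(a)<235: continue   # handle
        r=[k for k in range(60,150) if m[tuple(np.round(c+k*d).astype(int)[::-1])]]
        if r: pts.append((c+max(r)*d)/S-.5+[u0-312,v0-190])
    print(th,len(pts),cv2.fitEllipse(np.array(pts,np.float32)))
cv2.imwrite("pics/ring.png",np.hstack([im[:,:,::-1],np.repeat(m[:,:,None],3,2)]).astype(np.uint8)[:, :800])
E
```

```text
-10 77 ((21.700063705444336, 20.26249122619629), (23.044172286987305, 31.118350982666016), 88.51866912841797)
-16 77 ((21.963712692260742, 20.85926628112793), (25.58614158630371, 30.260822296142578), 83.70791625976562)
```

View pics/ring.png

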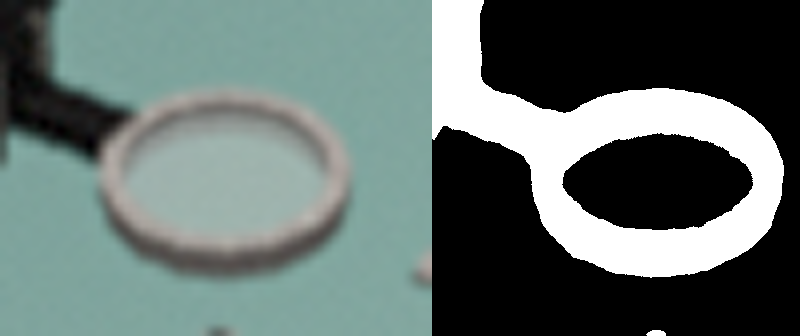

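The upscaled contour gives an ellipse angle of 88.5° (89.7° for level) and centre offsets matching the nozzle and pointer biases within about 0.5 px, or 1–1.5 mm. It is level and in place, so I hand in.

```bash
python3 - <<'E'
from h import *
s=manip.get_state();print(s["clock"],s["opening"],s["ee_pos"],s["force"],abs(s["qd"]).max())
manip.hand_in()
E
```

```text
25.7417 12.76372271958425 [527.38822084 -12.2012454  108.78319869] [ 1.10091099  0.41346181 -0.63338851] 0.002250404000193594
the job is handed in; nothing more can be done
```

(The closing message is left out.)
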